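# Close and lock the insulated canister

### The job

Close the blue food canister: set the loose white lid on its rim so that it sits level and fully down, with its two yellow ears at the yellow marks. Then turn the steel lock collar clockwise until the white line on its orange lug is in line with the white mark on the canister, and let go. Leave the mug, the jar, the tin and the tub where they stand.

Things in the scene. Friction and masses are not known exactly. Their poses are not given: they have to be found in the camera images.
- canister: Blue insulated food canister, 170 mm across, fixed to the worktop. Origin: centre of its underside, z up; its -x side (white mark) looks towards the robot and to its right, yaw 0.75 to 1.15. Yellow marks at its +y and -y sides show where the lid's ears belong. Seated, the lid's origin is 51 mm above this origin, on the same axis, the lid's x axis along this y axis, either way round.
- rim (a point): Centre of the canister's open mouth, level with its steel rim, 65 mm above the worktop. The mouth is 100 mm across inside, the rim 114 mm outside. Wall cupboards hang 0.54 m above the worktop from about 0.60 m ahead of the robot: keep the wrist low and close in.
- locked_mark (a point): Upper end of the white stripe on the canister's shoulder and wall: the locked mark, on its -x side, 85 mm from the axis, 43 mm above the worktop.
- lock_collar (a joint): Steel collar, captive on the canister's vertical axis. Rad, grows clockwise seen from above: open, it starts at 0 to 0.15; 1.00 is exactly at the locked mark; it can pass the mark to a stop at 1.35 and be turned back. The lug's angle in the canister's frame (anticlockwise from x) is pi + 1.00 - value. Friction, 0.3 N m (about 3 N at the lug), keeps it where it is left.
- collar_lug (a point): Top of the collar's orange lug, on its white line, 104 mm out from the collar's axis, 91 mm above the worktop. The lug is an upright radial fin, 14 mm thick, from 78 to 123 mm out from the axis and from 51 to 91 mm above the worktop; it can be pushed from its side.
- hooks (a point): On the collar's axis, level with its top, 79.5 mm up. The collar is 157 mm across. Two dark hooks, 28 degrees wide, stand a quarter turn either side of the lug; they reach inward to 61.5 mm from the axis, their underside 74.5 mm up. While the collar is open the ears pass down between them at the yellow marks, 20 degrees to spare; locked, the hooks lie 3.5 mm above the ears.
- lid: Loose white round lid, 112 mm across, about 0.2 kg, right way up on the worktop. Origin: centre of the underside of its black plug, z up. Plug 96 mm across, 14 mm deep, tapering to 84 mm; flange 6 mm thick; two yellow ears (28 degrees wide, to 66 mm from the axis) at +x and -x. Wooden bar handle along x: 70 mm long, 20 mm thick, 20 to 52 mm above the origin. A half turn makes no difference.
- mug: Bystander: white mug, 91 mm tall; origin centre of underside. Leave alone.
- short_tin: Bystander: short green tin, 75 mm across, 58 mm tall; origin centre of underside. Leave alone.
- jar: Bystander: honey jar with black cap, 63 mm across, 94 mm tall; origin centre of underside. Leave alone.
- tub: Bystander: low clear plastic tub, 116 by 79 mm, 31 mm tall; origin centre of underside. Leave alone.

How it is judged:
By the outcome, as a careful person would: the job done as asked, in the order asked, and still so for the second after the job is handed in, with the robot touching nothing.
It also fails if it takes over 48 s, if anything falls off the work surface, if the arm or the gripper's body presses on something with over 40 N, if the wrist force passes 120 N, or if a joint passes its speed limit or range.

### The arm

A 7-joint arm with a two-finger parallel gripper is mounted at the origin on a cart in front of the work surface, level with it; the furniture and walls round the work are solid. World frame = base frame: x ahead of the robot, y to its left, z up, the work surface at z = 0. Lengths are in mm, angles in rad, forces in N, time in s.
With the tool pointing down it reaches from about 400 to 875 mm from the base axis. Payload 4.4 kg.
Tool frame: the origin (TCP) lies midway between the tips of the shut fingers; the grasp point (between the pads) lies 19 mm behind it; z points along the fingers, y is the line along which they close (so a half turn about z gives the same grasp; the last joint's range is limited). The gripper opens to 85 mm and grips with 20 to 120 N. Pads are 22 mm wide; open, the fingers measure 114 mm over their backs; the gripper's body (76 mm by 85 mm) begins 54 mm behind the grasp point. The pads swing forward as they close: fully open they stand 13 mm farther back than shut.
Start: joints at [1.199, 0.628, 0.038, 1.517, -0.027, 0.996, -0.02], TCP at [195.714, -619.85, 231.313] pointing down, gripper open.
Joint ranges: [-3.06, 3.06], [-0.37, 2.12], [-1.25, 1.32], [0.18, 2.47], [-1.1, 4.24], [0.23, 1.98], [-2.94, 2.94]. Speed limits (rad/s): [2.57, 2.57, 3.14, 3.14, 3.14, 3.14, 3.14].

### API

Orientations are given as [roll, pitch, yaw] about the fixed x, y, z axes, in that order (R = Rz(yaw) Ry(pitch) Rx(roll)).
In Python, from cell import ctrl gives the robot as it stands.
- The arm moves only by the shell command python3 -m handwheel 'ROWS'. ROWS is JSON, a list of rows, each a list of 3 entries, a list of its own where there are three numbers: the turn, a rotation vector about the tool's x, y, z in degrees, then the shift along the tool's x, y, z in m, then the closure, from 0 (fully open) to 1 (shut). A call has 1 to 5 rows; each row shifts and turns the commanded pose from where the row before left it, along the tool's axes as they then stand; what a row does not reach is not made up. A row lasts 1/12 s, in which the tool goes at most 41.7 mm and 7.16 degrees, less where a joint would pass 70% of its speed; a pose out of reach is approached as far as the arm can. A call is refused whole if a number of a shift passes 0.0417 or a number of a turn 7.16, either way. A call with a gripper value outside its range is refused whole. The fingers move at their own pace and stop on an object; the grip force is fixed at half the most. Time passes only in rows, so rows that do not move let the fingers close. It gives the time, the measured TCP pose, the force, the opening and the grip force at its end, in the units of the state.
- ctrl.read_state(): the state, without advancing time (a new reading comes with each control period).
- ctrl.get_image(name): name is "scene" or "top"; returns a dict with "pixels" (384x512x3 uint8, red, green, blue), "fx", "fy", "cx", "cy" (pixels), "pose" (4x4, takes a point from camera to world coordinates). Camera axes: x right, y up, looking along -z (the intrinsics and any distortion apply to the point x, -y, -z); pixel columns grow to the right and rows downward; lengths in mm; the calibration is good to about 2 mm. A picture is of the moment at which its call begins. There is no depth.
- ctrl.finish_job(): hands the job in; it is judged then, once.
The state is a dict: "clock": time; "qpos": joint angles; "qd": joint speeds; "tau": joint torques, N m; "eef_pos": TCP position; "tool_rot": TCP orientation; "force": force on the tool from outside, world axes, zero at the start; "torque": the same for the moment, N m; "width": finger opening in mm; "gripper_force": force on a finger pad.
Only numpy, scipy, OpenCV 4.12 (cv2) and the standard library are available. Lean on these libraries where they do the work, as an engineer would, in place of code of your own. Each camera call takes 0.05 s, during which the arm holds its last target. There are 200 camera calls.

## Working session

There is one attempt and no reset: what is moved stays moved. The work goes in short steps, Python scripts to look and compute and a shell command to move; the robot and the scene stay as the last step left them, time stands still between calls to the robot, and variables do not carry over. Pictures are saved under pics/ and viewed, at most 10 in all, crops included, and the job is handed in when it is done.

```bash
ls; mkdir -p pics; python3 - <<'E'
from cell import ctrl
import cv2,numpy as np
s=ctrl.read_state();print({k:np.round(v,3).tolist() for k,v in s.items()})
for n in("scene","top"):
    i=ctrl.get_image(n);print(n,[k for k in i],i["fx"],i["fy"],i["cx"],i["cy"],np.round(i["pose"],3).tolist(),{k:v for k,v in i.items() if k not in("pixels","pose")})
    cv2.imwrite(f"pics/{n}0.png",i["pixels"][:,:,::-1])
E
```

```text
pics
{'clock': 0.0, 'qpos': [1.199, 0.629, 0.038, 1.518, -0.027, 0.996, -0.02], 'qd': [-0.0, 0.0, -0.002, -0.0, 0.001, 0.0, -0.0], 'tau': [0.002, -56.34, 1.226, -19.345, 0.011, 0.01, -0.0], 'eef_pos': [195.53, -619.219, 230.36], 'tool_rot': [-3.14, 0.0, 0.306], 'force': [-0.977, -0.395, 0.447], 'torque': [-0.015, -0.031, -0.005], 'gripper_force': 0.0, 'width': 85.664}
scene ['pixels', 'fx', 'fy', 'cx', 'cy', 'pose'] 421.882666041711 421.882666041711 262.7503930044884 194.69611783373819 [[-0.554, 0.617, -0.559, -368.594], [-0.832, -0.408, 0.375, 534.951], [0.003, 0.673, 0.74, 1232.502], [0.0, 0.0, 0.0, 1.0]] {'fx': 421.882666041711, 'fy': 421.882666041711, 'cx': 262.7503930044884, 'cy': 194.69611783373819}
top ['pixels', 'fx', 'fy', 'cx', 'cy', 'pose'] 361.51289683279055 361.51289683279055 255.28259429246415 193.1577355209954 [[0.019, 0.998, -0.068, 408.477], [-1.0, 0.018, -0.019, -63.43], [-0.017, 0.068, 0.998, 1284.489], [0.0, 0.0, 0.0, 1.0]] {'fx': 361.51289683279055, 'fy': 361.51289683279055, 'cx': 255.28259429246415, 'cy': 193.1577355209954}
```

View pics/scene0.png

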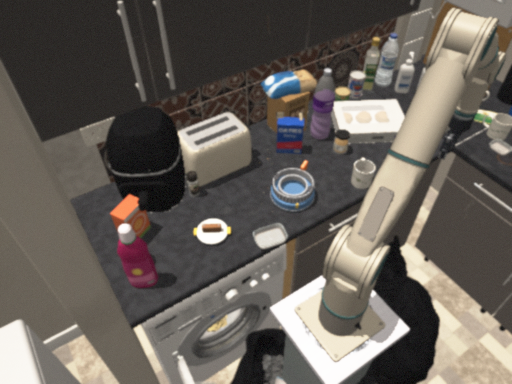

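View pics/top0.png

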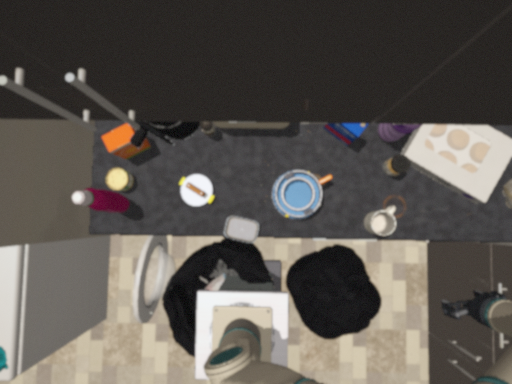

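Top view: lid at (196,190) with its yellow ears at (182,182) and (210,200), canister at (298,194), orange lug at (326,180), tub at (241,228), mug at (380,222). Next I measure these.

```bash
cat > h.py <<'E'
from cell import ctrl
import cv2,numpy as np
def ray(i,u,v):
    d=np.array([(u-i["cx"])/i["fx"],-(v-i["cy"])/i["fy"],-1.]);P=np.array(i["pose"]);return P[:3,3],P[:3,:3]@d
def onz(i,u,v,z):
    o,d=ray(i,u,v);return o+d*(z-o[2])/d[2]
def proj(i,p):
    P=np.array(i["pose"]);c=P[:3,:3].T@(np.array(p)-P[:3,3]);return i["cx"]-i["fx"]*c[0]/c[2],i["cy"]+i["fy"]*c[1]/c[2]
def hsv(i): return cv2.cvtColor(i["pixels"],cv2.COLOR_RGB2HSV)
def blobs(i,lo,hi,box,mn=4):
    m=cv2.inRange(hsv(i),np.array(lo),np.array(hi));k=np.zeros_like(m);x0,y0,x1,y1=box;k[y0:y1,x0:x1]=m[y0:y1,x0:x1]
    n,l,s,c=cv2.connectedComponentsWithStats(k);return sorted([(int(s[j,4]),*np.round(c[j],2)) for j in range(1,n) if s[j,4]>=mn],reverse=True),k
E
python3 - <<'E'
from h import *
t=ctrl.get_image("top");s=ctrl.get_image("scene")
Y=([20,120,110],[35,255,255]);O=([5,130,120],[17,255,255]);B=([95,70,60],[125,255,255])
for n,i,lb,cb in(("top",t,(170,165,225,215),(260,160,340,230)),("scene",s,(185,210,240,255),(260,150,325,220))):
    print(n,"lidY",blobs(i,*Y,lb)[0],"lidwood",blobs(i,*O,lb)[0]); 
    print("canY",blobs(i,*Y,cb,2)[0],"lug",blobs(i,*O,cb,2)[0],"blue",blobs(i,*B,cb,20)[0])
    for z,(a,c) in((15,("lid",lb)),):
        for q in blobs(i,*Y,lb)[0]: print(onz(i,q[1],q[2],17))
        for q in blobs(i,*O,lb)[0][:1]: print("wood",onz(i,q[1],q[2],48))
    for q in blobs(i,*O,cb,2)[0][:1]: print("lug",onz(i,q[1],q[2],85))
    k=blobs(i,*B,cb,20)[1];pts=cv2.findNonZero(k);e=cv2.fitEllipse(cv2.convexHull(pts));print("blue ell",e,onz(i,*e[0],40))
c1=cv2.resize(t["pixels"][160:235,255:345],None,fx=8,fy=8,interpolation=2)
cv2.imwrite("pics/can.png",c1[:,:,::-1])
E
```

```text
top lidY [(33, np.float64(211.21), np.float64(199.33)), (24, np.float64(181.12), np.float64(180.25))] lidwood [(21, np.float64(194.62), np.float64(188.9))]
canY [(7, np.float64(286.29), np.float64(216.0))] lug [(46, np.float64(326.65), np.float64(177.83))] blue [(564, np.float64(297.65), np.float64(193.5)), (157, np.float64(310.54), np.float64(186.95)), (137, np.float64(286.24), np.float64(200.72))]
[470.0434116  115.02304935  17.        ]
[535.60299154 223.51716713  17.        ]
wood [503.40969696 168.87068976  48.        ]
lug [ 545.3586491  -277.14840626   85.        ]
blue ell ((296.2855224609375, 195.54847717285156), (43.60028076171875, 46.15475845336914), 40.189674377441406) [ 487.36327285 -181.35694912   40.        ]
scene lidY [(24, np.float64(228.96), np.float64(230.17)), (22, np.float64(194.23), np.float64(231.45))] lidwood [(40, np.float64(211.05), np.float64(226.55))]
canY [(6, np.float64(296.67), np.float64(204.67))] lug [(28, np.float64(304.43), np.float64(165.82)), (4, np.float64(302.0), np.float64(163.5))] blue [(234, np.float64(292.65), np.float64(186.74)), (158, np.float64(281.59), np.float64(201.13)), (92, np.float64(306.82), np.float64(200.95)), (69, np.float64(287.48), np.float64(151.33))]
[472.28706462 116.50578936  17.        ]
[536.43163062 223.83870485  17.        ]
wood [499.84548987 171.93818753  48.        ]
lug [ 535.0500946  -268.34967839   85.        ]
blue ell ((291.35345458984375, 177.97958374023438), (48.246707916259766, 64.3447494506836), 169.50607299804688) [ 543.80035484 -214.18052579   40.        ]
```

View pics/can.png

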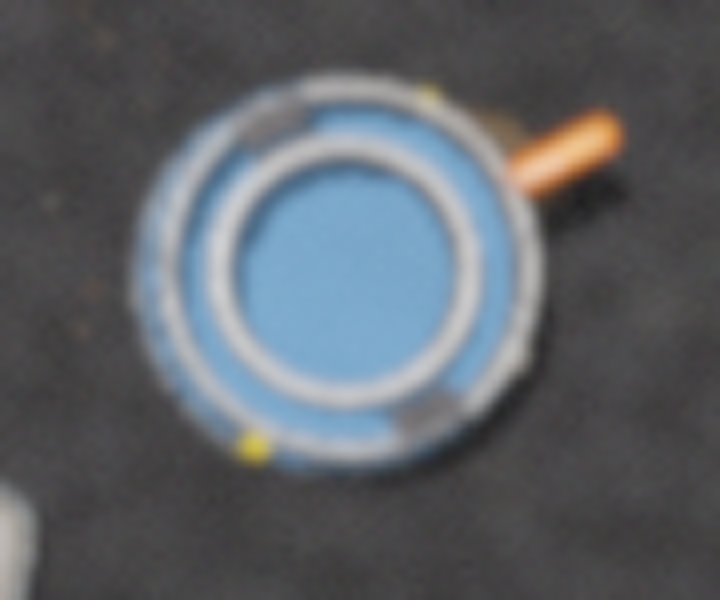

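The crop shows the steel rim centred near crop (346,271), yellow marks at (253,447) and (430,95), hooks at (273,125) and (428,418), the lug out to (612,120) and the white mark near (520,365). I turn these into world points and check against the scene view.

```bash
python3 - <<'E'
from h import *
t=ctrl.get_image("top");s=ctrl.get_image("scene")
f=lambda u,v,z:onz(t,u/8+254.56,v/8+159.56,z)
C=f(346,271,65);C2=f(352,267.5,79.5);h1,h2=f(273,125,79),f(428,418,79)
print("rim",C,"collar",C2,"hookmid",(h1+h2)/2)
d=h1-h2;print("hook axis",np.arctan2(d[1],d[0]))
L=f(612,122,91);l=f(570,153,91);
for q in(L,l):print("lug",q,np.hypot(*(q-C)[:2]),np.arctan2(*(q-C)[1::-1]))
m=f(520,365,43);d=m-C;print("mark",m,np.hypot(*d[:2]),"yaw",np.arctan2(-d[1],-d[0]))
for z in (35,43): 
  y=f(253,447,z);d=y-C;print("Ymark r",np.hypot(*d[:2]),np.arctan2(d[1],d[0])%np.pi-np.pi/2)
print("scene px of rim centre",proj(s,C),"collar top",proj(s,[C[0],C[1],79.5]))
im=cv2.resize(s["pixels"][155:215,262:325],None,fx=9,fy=9,interpolation=2)
cv2.imwrite("pics/cans.png",im[:,:,::-1])
E
```

```text
rim [ 493.01729708 -184.03918712   65.        ] collar [ 493.51950665 -185.08431809   79.5       ] hookmid [ 492.10951806 -184.4002382    79.        ]
hook axis 0.4975554479839149
lug [ 554.9723681  -290.56179781   91.        ] 123.22945027100758 -1.0440054512861292
lug [ 541.78313313 -273.32761161   91.        ] 101.73755212932649 -1.0709054670942089
mark [ 455.56601344 -260.99441119   43.        ] 85.58449134306058 yaw 1.117874885686138
Ymark r 82.90164142657491 1.119704543686765
Ymark r 83.19590034257172 1.1141873559950146
scene px of rim centre (np.float64(293.20938105984055), np.float64(184.3826983089181)) collar top (np.float64(293.42631274281536), np.float64(181.74748167958955))
```

View pics/cans.png

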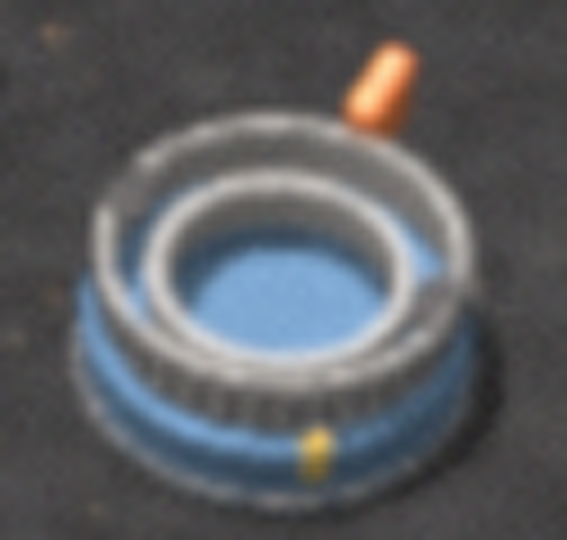

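Both views agree: canister at about (493,-184.5) with yaw 1.115, lid at (503,169.5) with its handle at 1.03 rad, and collar value about 0.04. I set out for the lid, going round the base at a safe height.

```bash
python3 -m handwheel '[[[0,0,0],[0.036,-0.019,0],0],[[0,0,0],[0.036,-0.019,0],0],[[0,0,0],[0.036,-0.019,0],0],[[0,0,0],[0.036,-0.019,0],0],[[0,0,0],[0.036,-0.019,0],0]]'
python3 -m handwheel '[[[0,0,0],[0.036,-0.019,0],0],[[0,0,0],[0.036,-0.019,0],0],[[0,0,0],[0.036,-0.019,0],0],[[0,0,0],[0.036,-0.019,0],0],[[0,0,0],[0.036,-0.019,0],0]]'
```

```text
clock: 0.72
eef_pos: [339.8, -473.6, 231.4]
tool_rot: [3.141, -0.0, 0.305]
force: [0.7, -0.4, 0.1]
width: 85.7
gripper_force: 0.0
clock: 1.13
eef_pos: [483.0, -328.7, 231.5]
tool_rot: [3.141, -0.0, 0.306]
force: [1.0, -0.8, 0.6]
width: 85.3
gripper_force: 0.0
```

```bash
python3 -m handwheel '[[[0,0,0],[0.013,-0.036,0],0],[[0,0,0],[0.013,-0.036,0],0],[[0,0,0],[0.013,-0.036,0],0],[[0,0,0],[0.013,-0.036,0],0],[[0,0,0],[0.013,-0.036,0],0]]'
python3 -m handwheel '[[[0,0,0],[0.013,-0.036,0],0],[[0,0,0],[0.013,-0.036,0],0],[[0,0,0],[0.013,-0.036,0],0],[[0,0,0],[0.013,-0.036,0],0],[[0,0,0],[0.013,-0.036,0],0]]'
python3 -m handwheel '[[[0,0,0],[0.013,-0.036,0],0],[[0,0,0],[0.013,-0.036,0],0],[[0,0,0],[0.013,-0.036,0],0],[[0,0,-6.9],[0,0,0.01],0],[[0,0,-6.9],[0,0,0.01],0]]'
python3 -m handwheel '[[[0,0,-6.9],[0,0,0.02],0],[[0,0,-6.9],[0,0,0.02],0],[[0,0,-6.9],[0,0,0.02],0],[[0,0,-6.9],[0,0,0.01],0],[[0,0,0],[0,0,0],0]]'
cat > d.py <<'E'
import sys,json
from h import *
x,y,z,yaw=map(float,sys.argv[1:5]);s=ctrl.read_state();p=s["eef_pos"];r=s["tool_rot"];w=r[2]
d=np.array([x,y,z])-p;R=cv2.Rodrigues(np.array([0,0,w]))[0]@cv2.Rodrigues(np.array([0,r[1],0.]))[0]@cv2.Rodrigues(np.array([r[0],0,0.]))[0]
print("pos",np.round(p,1),np.round(r,3),"q",np.round(s["qpos"],2),"tool shift mm",np.round(R.T@d,1),"turn z deg",round(-np.degrees((yaw-w+np.pi)%(2*np.pi)-np.pi),1))
E
python3 d.py 503 169.5 17 1.028
```

```text
clock: 1.55
eef_pos: [489.5, -137.3, 231.4]
tool_rot: [3.141, -0.0, 0.306]
force: [0.5, 0.9, -0.3]
width: 85.3
gripper_force: 0.0
clock: 1.97
eef_pos: [497.3, 54.0, 231.6]
tool_rot: [3.141, -0.001, 0.306]
force: [0.2, 0.6, -0.5]
width: 85.5
gripper_force: 0.0
clock: 2.38
eef_pos: [502.0, 171.3, 211.6]
tool_rot: [-3.141, -0.003, 0.559]
force: [0.7, -0.7, -0.7]
width: 85.4
gripper_force: 0.0
clock: 2.8
eef_pos: [500.6, 166.1, 139.2]
tool_rot: [-3.138, 0.003, 1.031]
force: [0.1, 0.0, -0.1]
width: 85.5
gripper_force: 0.0
pos [500.6 166.1 139.2] [-3.138e+00  3.000e-03  1.031e+00] q [-0.24  0.59 -0.2   1.94  0.19  0.63 -1.1 ] tool shift mm [  4.5   0.7 122.2] turn z deg 0.2
```

```bash
python3 -m handwheel '[[[0,0,0],[0.002,0.0005,0.035],0],[[0,0,0],[0.002,0,0.035],0],[[0,0,0],[0,0,0.025],0],[[0,0,0],[0,0,0.016],0],[[0,0,0],[0,0,0.003],0.3]]'
python3 -m handwheel '[[[0,0,0],[0,0,0],0.7],[[0,0,0],[0,0,0],1],[[0,0,0],[0,0,0],1],[[0,0,0],[0,0,0],1],[[0,0,0],[0,0,0],1]]'
python3 -m handwheel '[[[0,0,0],[0,0,0],1],[[0,0,0],[0,0,0],1],[[0,0,0],[0,0,0],1]]'
python3 d.py 503 169.5 25 1.028
```

```text
clock: 3.22
eef_pos: [503.5, 169.5, 25.4]
tool_rot: [-3.14, 0.003, 1.025]
force: [0.2, 0.4, 0.2]
width: 75.4
gripper_force: 0.0
clock: 3.63
eef_pos: [505.7, 170.4, 28.9]
tool_rot: [3.14, -0.002, 1.028]
force: [0.3, 0.1, 5.8]
width: 18.7
gripper_force: 59.4
clock: 3.88
eef_pos: [505.7, 170.4, 28.8]
tool_rot: [3.14, -0.002, 1.028]
force: [0.1, -0.5, 5.6]
width: 18.6
gripper_force: 59.8
pos [505.7 170.4  28.8] [ 3.140e+00 -2.000e-03  1.028e+00] q [-0.29  0.78 -0.13  1.99  0.24  0.39 -1.15] tool shift mm [-2.2 -1.9  3.8] turn z deg -0.0
```

```bash
python3 -m handwheel '[[[0,0,0],[0,0,-0.015],1],[[0,0,0],[0,0,-0.03],1],[[0,0,0],[0,0,-0.037],1],[[0,0,0],[0,0,-0.037],1],[[0,0,0],[0,0,-0.02],1]]'
python3 d.py 493 -184.5 165 -0.456
```

```text
clock: 4.3
eef_pos: [506.0, 170.6, 170.6]
tool_rot: [3.138, -0.004, 1.028]
force: [0.9, 0.4, -1.1]
width: 19.0
gripper_force: 59.1
pos [506.  170.6 170.6] [ 3.138 -0.004  1.028] q [-0.23  0.55 -0.22  1.91  0.17  0.7  -1.09] tool shift mm [-310.8  172.3    4.8] turn z deg 85.0
```

```bash
python3 -m handwheel '[[[0,0,0],[-0.025,0.014,0],1],[[0,0,0],[-0.031,0.017,0],1],[[0,0,0],[-0.031,0.017,0],1],[[0,0,0],[-0.031,0.017,0],1],[[0,0,0],[-0.031,0.017,0],1]]'
python3 -m handwheel '[[[0,0,0],[-0.031,0.017,0],1],[[0,0,0],[-0.031,0.017,0],1],[[0,0,0],[-0.031,0.017,0],1],[[0,0,0],[-0.031,0.017,0],1],[[0,0,0],[-0.025,0.014,0],1]]'
python3 -m handwheel '[[[0,0,5],[0,0,0],1],[[0,0,7],[0,0,0],1],[[0,0,7],[0,0,0],1],[[0,0,7],[0,0,0],1],[[0,0,7],[0,0,0],1]]'
python3 -m handwheel '[[[0,0,7],[0,0,0],1],[[0,0,7],[0,0,0],1],[[0,0,7],[0,0,0],1],[[0,0,7],[0,0,0],1],[[0,0,7],[0,0,0],1]]'
python3 -m handwheel '[[[0,0,7],[0,0,0],1],[[0,0,7],[0,0,0],1],[[0,0,3],[0,0,0],1],[[0,0,0],[0,0,0],1]]'
python3 d.py 493 -184.5 165 -0.456
python3 - <<'E'
from h import *
for n,b in(("top",(240,140,350,240)),("scene",(230,100,350,230))):
    i=ctrl.get_image(n);x0,y0,x1,y1=b;print(n,blobs(i,[20,120,110],[35,255,255],b,3)[0])
    im=cv2.resize(i["pixels"][y0:y1,x0:x1],None,fx=4,fy=4,interpolation=2)
    cv2.imwrite(f"pics/{n}2.png",im[:,:,::-1])
a=cv2.imread("pics/top2.png");b=cv2.imread("pics/scene2.png")
a=cv2.resize(a,(320,300));b=cv2.resize(b,(480,520));c=np.zeros((520,800,3),np.uint8);c[:300,:320]=a;c[:,320:]=b;cv2.imwrite("pics/both2.png",c)
E
```

```text
clock: 4.72
eef_pos: [497.4, -1.5, 166.9]
tool_rot: [3.141, -0.0, 1.028]
force: [-0.0, -1.3, -1.5]
width: 18.5
gripper_force: 59.0
clock: 5.13
eef_pos: [490.3, -173.1, 166.8]
tool_rot: [3.141, 0.001, 1.026]
force: [0.2, -0.2, -1.6]
width: 19.0
gripper_force: 59.0
clock: 5.55
eef_pos: [490.9, -170.0, 166.8]
tool_rot: [3.142, -0.0, 0.446]
force: [0.2, -1.1, -1.5]
width: 18.6
gripper_force: 59.0
clock: 5.97
eef_pos: [491.0, -169.7, 166.8]
tool_rot: [-3.141, -0.0, -0.165]
force: [-0.5, 1.2, -2.1]
width: 18.7
gripper_force: 59.0
clock: 6.3
eef_pos: [491.1, -169.5, 166.7]
tool_rot: [-3.141, -0.0, -0.456]
force: [0.0, 0.3, -1.4]
width: 18.7
gripper_force: 59.0
pos [ 491.1 -169.5  166.7] [-3.141 -0.    -0.456] q [ 0.15  0.54  0.19  1.95 -0.16  0.66 -1.59] tool shift mm [ 8.4 12.6  1.7] turn z deg -0.0
top []
scene [(15, np.float64(295.27), np.float64(181.47)), (7, np.float64(296.57), np.float64(204.71))]
```

View pics/both2.png

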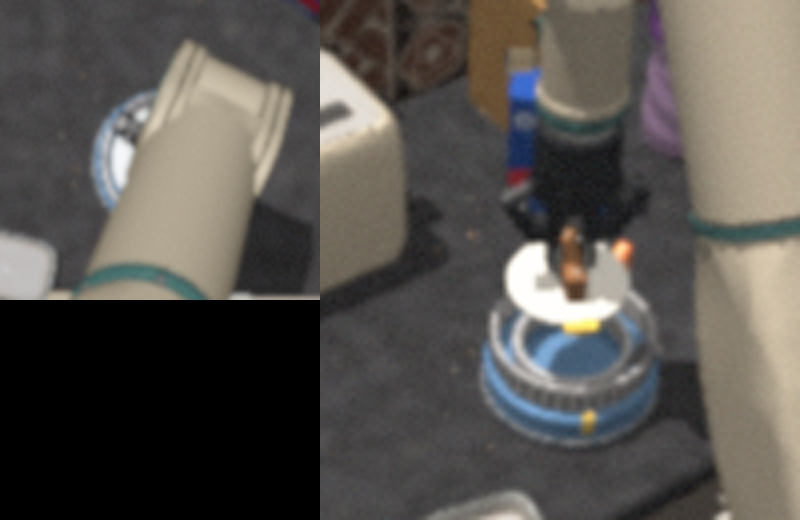

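The scene view shows the lid held level above the canister, its near ear at image (295,181). I work out the lid's offset from the tool using the white disc and that ear.

```bash
python3 - <<'E'
from h import *
i=ctrl.get_image("scene");p=ctrl.read_state()["eef_pos"]
m=cv2.inRange(hsv(i),np.array([0,0,165]),np.array([180,60,255]));k=np.zeros_like(m);k[150:184,270:312]=m[150:184,270:312]
n,l,s,c=cv2.connectedComponentsWithStats(k);print(s[1:].tolist())
k=(l==1+np.argmax(s[1:,4])).astype(np.uint8)
e=cv2.fitEllipse(cv2.convexHull(cv2.findNonZero(k)));print(e)
zt=p[2]-28.8+20
C=onz(i,*e[0],zt-1);print("tcp",p,"lid centre",C)
E_=onz(i,295.27,181.47,zt-3);d=E_-C;print("ear",E_,np.hypot(*d[:2]),"axis",np.arctan2(d[1],d[0]),"ear-tcp",np.arctan2(*(E_-p)[1::-1]))
ax=[np.cos(2.686),np.sin(2.686)];print("ear-derived centre",E_[:2]-62*np.array(ax))
print("pred ell for circle at tcp:",proj(i,[p[0],p[1],zt]))
E
```

```text
[[276, 161, 35, 23, 384], [273, 179, 1, 5, 5], [292, 183, 2, 1, 2]]
((290.9617004394531, 172.5667266845703), (26.865005493164062, 34.83134078979492), 83.49578857421875)
tcp [ 491.14737188 -169.67174246  166.56173087] lid centre [ 477.4286983  -155.93212182  156.76173087]
ear [ 434.26279438 -143.39452488  154.76173087] 44.949823114345605 axis 2.8589189058344973 ear-tcp 2.708854543882556
ear-derived centre [ 489.93882052 -170.67418972]
pred ell for circle at tcp: (np.float64(291.79024544469706), np.float64(168.69997744792073))
```

```bash
python3 d.py 494 -185 110 -0.456; python3 -m handwheel '[[[0,0,0],[0.0045,0.0063,0],1],[[0,0,0],[0.0047,0.0065,0.01],1],[[0,0,0],[0,0,0.02],1],[[0,0,0],[0,0,0.025],1],[[0,0,0],[0,0,0.005],1]]'
python3 d.py 494 -185 79.8 -0.456
```

```text
pos [ 491.1 -169.7  166.6] [-3.141 -0.    -0.454] q [ 0.15  0.54  0.19  1.95 -0.16  0.66 -1.59] tool shift mm [ 9.3 12.5 56.6] turn z deg 0.1
clock: 6.87
eef_pos: [491.6, -185.8, 102.9]
tool_rot: [3.141, 0.005, -0.456]
force: [-1.0, 0.1, -1.7]
width: 18.6
gripper_force: 58.9
pos [ 491.6 -185.8  102.9] [ 3.141  0.005 -0.456] q [ 0.21  0.65  0.15  1.98 -0.18  0.53 -1.54] tool shift mm [ 2.  -1.8 23.1] turn z deg -0.0
```

```bash
python3 -m handwheel '[[[0,0,0],[0.001,-0.001,0],1],[[0,0,0],[0,0,0],1]]'
python3 d.py 494 -185 79.8 -0.456
```

```text
clock: 7.03
eef_pos: [495.5, -185.5, 106.3]
tool_rot: [3.141, -0.0, -0.456]
force: [0.4, 0.6, -1.5]
width: 19.3
gripper_force: 58.9
pos [ 495.5 -185.5  106.3] [ 3.141 -0.    -0.456] q [ 0.2   0.65  0.16  1.97 -0.18  0.54 -1.54] tool shift mm [-1.6  0.2 26.5] turn z deg 0.0
```

```bash
python3 -m handwheel '[[[0,0,0],[-0.0015,0,0.006],1],[[0,0,0],[0,0,0.005],1],[[0,0,0],[0,0,0.004],1],[[0,0,0],[0,0,0],1]]'
python3 -m handwheel '[[[0,0,0],[0,0,0.003],1],[[0,0,0],[0,0,0.003],1],[[0,0,0],[0,0,0],1]]'
python3 d.py 494 -185 79.8 -0.456
```

```text
clock: 7.37
eef_pos: [493.5, -184.0, 90.9]
tool_rot: [3.142, 0.001, -0.455]
force: [-0.1, 0.6, -3.3]
width: 19.0
gripper_force: 58.9
clock: 7.62
eef_pos: [494.1, -184.3, 85.0]
tool_rot: [3.142, -0.0, -0.455]
force: [1.1, -0.1, -2.3]
width: 18.6
gripper_force: 58.9
pos [ 494.1 -184.3   85. ] [ 3.142 -0.    -0.455] q [ 0.21  0.68  0.14  1.99 -0.19  0.49 -1.54] tool shift mm [0.2 0.6 5.2] turn z deg 0.1
```

No contact force yet, with the plug about 9 mm in. I continue down.

```bash
python3 -m handwheel '[[[0,0,0],[0,0,0.003],1],[[0,0,0],[0,0,0],1]]'
python3 -m handwheel '[[[0,0,0],[0,0,0.002],1],[[0,0,0],[0,0,0],1]]'
python3 -m handwheel '[[[0,0,0],[0,0,0.001],1],[[0,0,0],[0,0,0],1]]'
python3 d.py 494 -185 79.8 -0.456
```

```text
clock: 7.78
eef_pos: [494.1, -184.4, 82.1]
tool_rot: [3.142, -0.0, -0.455]
force: [0.6, -0.4, -1.7]
width: 19.0
gripper_force: 59.0
clock: 7.95
eef_pos: [494.1, -184.4, 80.2]
tool_rot: [3.142, -0.0, -0.455]
force: [1.9, -0.3, -1.4]
width: 19.1
gripper_force: 59.0
clock: 8.12
eef_pos: [494.1, -184.4, 79.9]
tool_rot: [-3.141, -0.001, -0.455]
force: [0.6, 0.1, 3.6]
width: 18.8
gripper_force: 59.6
pos [ 494.1 -184.4   79.9] [-3.141e+00 -1.000e-03 -4.550e-01] q [ 0.21  0.69  0.14  1.99 -0.19  0.48 -1.53] tool shift mm [0.2 0.6 0.1] turn z deg 0.0
```

The lid bottomed at the expected height. I release it and go up.

```bash
python3 -m handwheel '[[[0,0,0],[0,0,0],0.8],[[0,0,0],[0,0,0],0.6],[[0,0,0],[0,0,0],0.5],[[0,0,0],[0,0,0],0.5]]'
python3 -m handwheel '[[[0,0,0],[0,0,-0.01],0.5],[[0,0,0],[0,0,-0.025],0.5],[[0,0,0],[0,0,-0.035],0.5],[[0,0,0],[0,0,-0.035],0.5],[[0,0,0],[0,0,-0.02],0.8]]'
python3 - <<'E'
from h import *
i=ctrl.get_image("scene");b=(250,145,330,220);x0,y0,x1,y1=b
for q in blobs(i,[20,120,110],[35,255,255],b,3)[0]: print(q,onz(i,q[1],q[2],68))
print(blobs(i,[5,130,120],[17,255,255],b,3)[0])
im=cv2.resize(i["pixels"][y0:y1,x0:x1],None,fx=8,fy=8,interpolation=2);cv2.imwrite("pics/seat.png",im[:,:,::-1])
E
```

```text
clock: 8.45
eef_pos: [493.6, -184.2, 79.2]
tool_rot: [3.142, 0.001, -0.455]
force: [-0.3, -0.2, 0.3]
width: 42.4
gripper_force: 0.0
clock: 8.87
eef_pos: [494.9, -184.9, 208.2]
tool_rot: [-3.141, -0.004, -0.456]
force: [0.3, -0.2, 0.5]
width: 31.7
gripper_force: 0.0
(7, np.float64(296.57), np.float64(204.71)) [ 401.32385615 -131.34065588   68.        ]
(3, np.float64(288.0), np.float64(172.0)) [ 556.19771227 -205.10870683   68.        ]
[(28, np.float64(304.43), np.float64(165.82)), (19, np.float64(292.84), np.float64(178.32)), (3, np.float64(294.0), np.float64(184.67))]
```

View pics/seat.png

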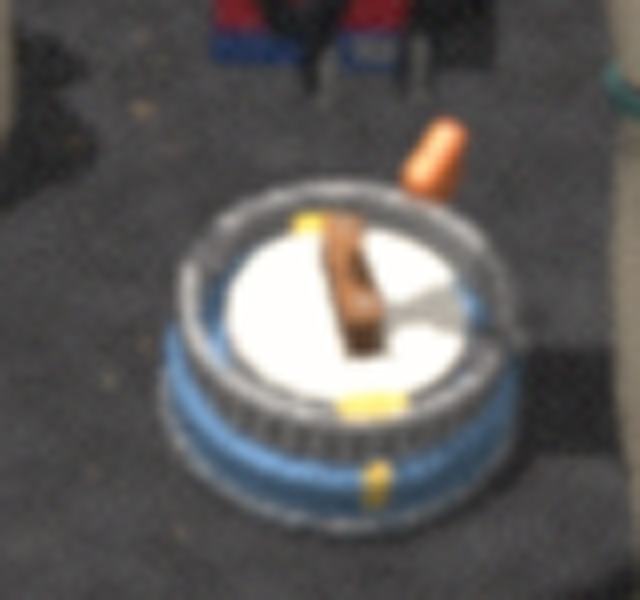

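The picture shows the lid seated level, with the near ear at crop (375,405) just above the yellow mark at (375,485) and between the hooks, and the lug at (437,160). Next I grip the lug fin and carry it round the arc. I turn the wrist the long way so the last joint stays in range.

```bash
R='go'; python3 -m handwheel '[[[0,0,-5],[0,0,-0.005],0.5],[[0,0,-7],[0,0,0],0.5],[[0,0,-7],[0,0,0],0.5],[[0,0,-7],[0,0,0],0.5],[[0,0,-7],[0,0,0],0.5]]' | head -3
python3 -m handwheel '[[[0,0,-7],[0,0,0],0.5],[[0,0,-7],[0,0,0],0.5],[[0,0,-7],[0,0,0],0.5],[[0,0,-7],[0,0,0],0.5],[[0,0,-7],[0,0,0],0.5]]' | head -3
python3 -m handwheel '[[[0,0,-7],[0,0,0],0.5],[[0,0,-7],[0,0,0],0.5],[[0,0,-7],[0,0,0],0.5],[[0,0,-7],[0,0,0],0.5],[[0,0,-7],[0,0,0],0.5]]' | head -3
python3 -m handwheel '[[[0,0,-7],[0,0,0],0.5],[[0,0,-7],[0,0,0],0.5],[[0,0,-7],[0,0,0],0.5],[[0,0,-7],[0,0,0],0.5],[[0,0,-7],[0,0,0],0.5]]' | head -3
python3 -m handwheel '[[[0,0,-7],[0,0,0],0.5],[[0,0,0],[0,0,0],0.5]]'
python3 d.py 545.5 -279 110 2.077
```

```text
clock: 9.33
eef_pos: [493.6, -184.2, 209.7]
tool_rot: [3.141, 0.0, 0.127]
clock: 9.75
eef_pos: [493.5, -184.4, 209.6]
tool_rot: [3.142, 0.0, 0.737]
clock: 10.17
eef_pos: [493.5, -184.4, 209.6]
tool_rot: [-3.141, 0.001, 1.348]
clock: 10.58
eef_pos: [493.5, -184.5, 209.6]
tool_rot: [-3.141, 0.0, 1.959]
clock: 10.75
eef_pos: [493.4, -184.5, 209.4]
tool_rot: [-3.141, -0.0, 2.078]
force: [0.1, 0.0, -0.3]
width: 42.6
gripper_force: 0.0
pos [ 493.4 -184.5  209.4] [-3.141 -0.     2.078] q [ 0.65  0.52 -0.51  1.87  0.33  0.83  0.48] tool shift mm [-107.9   -0.4   99.4] turn z deg 0.1
```

```bash
python3 -m handwheel '[[[0,0,0],[-0.03,0,0],0.5],[[0,0,0],[-0.038,0,0],0.5],[[0,0,0],[-0.03,0,0.005],0.5],[[0,0,0],[-0.01,0,0.03],0.5],[[0,0,0],[0,0,0.035],0.5]]'
python3 -m handwheel '[[[0,0,0],[0,0,0.025],0.5],[[0,0,0],[0,0,0],0.5],[[0,0,0],[0,0,0],0.5]]'
python3 d.py 545.5 -279 62 2.077
python3 - <<'E'
from h import *
i=ctrl.get_image("scene");b=(260,110,340,200);x0,y0,x1,y1=b
im=cv2.resize(i["pixels"][y0:y1,x0:x1],None,fx=6,fy=6,interpolation=2);cv2.imwrite("pics/lug.png",im[:,:,::-1])
E
```

```text
clock: 11.17
eef_pos: [548.8, -283.8, 140.5]
tool_rot: [3.138, 0.008, 2.067]
force: [0.9, -0.8, -0.7]
width: 42.6
gripper_force: 0.0
clock: 11.42
eef_pos: [545.2, -278.4, 113.6]
tool_rot: [-3.14, -0.002, 2.074]
force: [0.5, 0.1, 2.0]
width: 42.7
gripper_force: 0.0
pos [ 545.2 -278.4  113.6] [-3.140e+00 -2.000e-03  2.074e+00] q [ 0.69  0.75 -0.43  1.72  0.43  0.77  0.55] tool shift mm [-0.8  0.1 51.6] turn z deg -0.2
```

View pics/lug.png

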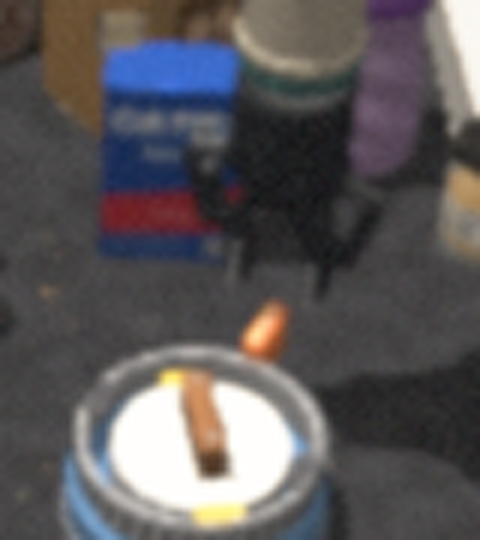

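The open fingertips at (235,275) and (320,285) straddle the lug at (268,325), clear of everything else. I go down and grip.

```bash
python3 -m handwheel '[[[0,0,0],[0,0,0.015],0.5],[[0,0,0],[0,0,0.02],0.5],[[0,0,0],[0,0,0.013],0.5],[[0,0,0],[0,0,0.003],0.5],[[0,0,0],[0,0,0],0.5]]'
python3 -m handwheel '[[[0,0,0],[0,0,0],0.8],[[0,0,0],[0,0,0],1],[[0,0,0],[0,0,0],1],[[0,0,0],[0,0,0],1],[[0,0,0],[0,0,0],1]]'
python3 d.py 545.5 -279 62 2.077
```

```text
clock: 11.88
eef_pos: [546.2, -278.8, 63.7]
tool_rot: [-3.142, 0.0, 2.075]
force: [-0.2, -0.2, -0.1]
width: 42.3
gripper_force: 0.0
clock: 12.3
eef_pos: [547.0, -279.1, 64.7]
tool_rot: [3.14, 0.002, 2.075]
force: [-0.3, -0.4, 5.9]
width: 13.0
gripper_force: 59.7
pos [ 547.  -279.1   64.7] [3.140e+00 2.000e-03 2.075e+00] q [ 0.66  0.82 -0.39  1.74  0.47  0.67  0.52] tool shift mm [ 0.8 -1.2  2.7] turn z deg -0.1
```

```bash
python3 -m handwheel '[[[0,0,3],[0.0002,-0.0057,0],1],[[0,0,5],[0.0004,-0.0095,0],1],[[0,0,5],[0.0004,-0.0095,0],1],[[0,0,5],[0.0004,-0.0095,0],1],[[0,0,0],[0,0,0],1]]'
cat > a.py <<'E'
from h import *
s=ctrl.read_state();p=s["eef_pos"];d=p[:2]-np.array([493.2,-184.5]);th=np.arctan2(d[1],d[0])
print("r",np.hypot(*d),"lug ang by tcp",th,"by yaw",s["tool_rot"][2]-np.pi,"left deg tcp/yaw",np.degrees(th+2.0266),np.degrees(s["tool_rot"][2]-np.pi+2.0266),np.round(s["force"],1),np.round(s["torque"],2),np.round(s["qpos"],2))
E
python3 a.py
```

```text
clock: 12.72
eef_pos: [514.0, -290.7, 64.8]
tool_rot: [3.14, 0.001, 1.756]
force: [1.2, 1.2, 4.2]
width: 12.9
gripper_force: 59.6
r 108.22317981995933 lug ang by tcp -1.3777305359262033 by yaw -1.385485732345127 left deg tcp/yaw 37.17748174634416 36.73314172224486 [1.2 1.2 4.2] [ 0.13 -0.02 -0.34] [ 0.66  0.78 -0.31  1.81  0.38  0.6   0.3 ]
```

Following well. 37° remain.

```bash
python3 -m handwheel '[[[0,0,5],[0.0004,-0.0094,0],1],[[0,0,5],[0.0004,-0.0094,0],1],[[0,0,5],[0.0004,-0.0094,0],1],[[0,0,5],[0.0004,-0.0094,0],1],[[0,0,5],[0.0004,-0.0094,0],1]]'
python3 -m handwheel '[[[0,0,5],[0.0004,-0.0094,0],1],[[0,0,3],[0.0002,-0.0057,0],1],[[0,0,0],[0,0,0],1]]'
python3 a.py
```

```text
clock: 13.13
eef_pos: [468.4, -289.2, 64.7]
tool_rot: [3.138, 0.0, 1.323]
force: [0.3, 2.4, 6.7]
width: 13.2
gripper_force: 60.0
clock: 13.38
eef_pos: [453.1, -284.2, 64.7]
tool_rot: [3.14, 0.0, 1.183]
force: [-0.9, 0.8, 7.0]
width: 13.3
gripper_force: 60.2
r 107.41166840141611 lug ang by tcp -1.953039904005025 by yaw -1.9582975954079105 left deg tcp/yaw 4.214683041089266 3.9134395137217126 [-0.9  0.8  7. ] [ 0.23  0.26 -0.2 ] [ 0.6   0.72 -0.15  1.97  0.21  0.47 -0.09]
```

```bash
python3 -m handwheel '[[[0,0,4],[0.0002,-0.0075,0],1],[[0,0,0],[0,0,0],1],[[0,0,0],[0,0,0],1]]'
python3 a.py
python3 -m handwheel '[[[0,0,0],[0,0,0],0.8],[[0,0,0],[0,0,0],0.6],[[0,0,0],[0,0,0],0.5],[[0,0,0],[0,0,-0.01],0.5],[[0,0,0],[0,0,-0.03],0.5]]'
python3 -m handwheel '[[[0,0,0],[0,0,-0.035],0.5],[[0,0,0],[0,-0.03,-0.02],0.5],[[0,0,0],[0,-0.038,0],0.5],[[0,0,0],[0,-0.038,0],0.5],[[0,0,0],[0,-0.03,0],0.5]]'
python3 -m handwheel '[[[0,0,0],[-0.03,0,0],0.5],[[0,0,0],[-0.038,0,0],0.5],[[0,0,0],[-0.03,0,0],0.5],[[0,0,0],[0,0,0],0.5],[[0,0,0],[0,0,0],0.5]]'
python3 - <<'E'
from h import *
o=[]
for n,b,f in(("top",(260,160,345,245),5),("scene",(255,145,330,220),5)):
    i=ctrl.get_image(n);x0,y0,x1,y1=b;print(n,blobs(i,[5,130,120],[17,255,255],b,3)[0])
    o.append(cv2.resize(i["pixels"][y0:y1,x0:x1],(400,400),interpolation=2)[:,:,::-1])
cv2.imwrite("pics/end.png",np.hstack(o))
E
```

```text
clock: 13.63
eef_pos: [446.6, -281.2, 64.7]
tool_rot: [3.14, -0.0, 1.116]
force: [-1.1, 2.0, 8.4]
width: 12.8
gripper_force: 60.4
r 107.34773398811294 lug ang by tcp -2.020301744795211 by yaw -2.0259945118667138 left deg tcp/yaw 0.36086344153071337 0.0346919145825668 [-1.1  2.   8.4] [ 0.31  0.41 -0.11] [ 0.59  0.71 -0.13  1.99  0.19  0.45 -0.13]
clock: 14.05
eef_pos: [443.7, -280.1, 101.0]
tool_rot: [-3.134, -0.001, 1.116]
force: [0.3, 0.4, 0.1]
width: 42.7
gripper_force: 0.0
clock: 14.47
eef_pos: [321.2, -220.5, 159.2]
tool_rot: [-3.141, 0.0, 1.115]
force: [-0.4, 0.2, 0.0]
width: 42.5
gripper_force: 0.0
clock: 14.88
eef_pos: [280.0, -311.2, 158.8]
tool_rot: [3.141, 0.001, 1.111]
force: [0.3, 0.1, 0.8]
width: 42.6
gripper_force: 0.0
top [(39, np.float64(298.85), np.float64(192.9)), (34, np.float64(326.5), np.float64(208.65))]
scene [(70, np.float64(319.56), np.float64(180.89)), (22, np.float64(293.18), np.float64(179.27))]
```

View pics/end.png

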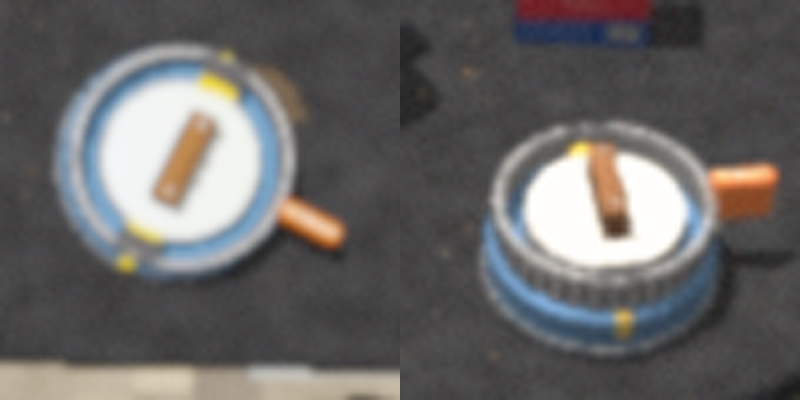

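Top view: the lug now points to (315,222) and the ears are under the hooks at (145,235) and (220,85), with the yellow marks beside them at (127,263) and (228,58). I check the numbers.

```bash
python3 - <<'E'
from h import *
t=ctrl.get_image("top");C=np.array([493.2,-184.5])
i=t;k=blobs(i,[3,100,90],[18,255,255],(315,195,340,220),3)[1]
pts=cv2.findNonZero(k).reshape(-1,2).astype(float);w=np.array([onz(i,u,v,86)[:2] for u,v in pts]);m=w.mean(0);c,_,vt=np.linalg.svd(w-m)
d=m-C;print("lug mean",m,"r",np.hypot(*d),"ang",np.arctan2(d[1],d[0]),"axis",np.arctan2(vt[0,1],vt[0,0])%np.pi-np.pi)
f=lambda u,v,z:onz(t,u/4.706+259.6,v/4.706+159.6,z)[:2]
n,q=f(127,263,42),f(228,58,42);y=n-q
print("marks mid",(n+q)/2,np.hypot(*y),"yaw",np.arctan2(y[1],y[0])-np.pi/2,"near r",np.hypot(*(n-C)),"yaw near",np.arctan2(*(n-C)[::-1])-np.pi/2,"far",np.arctan2(*(q-C)[::-1])+np.pi/2)
e1,e2=f(145,235,71),f(220,85,71);e=e1-e2;print("ears yaw",np.arctan2(e[1],e[0])-np.pi/2)
print("mark scene px",proj(ctrl.get_image("scene"),[C[0]-85*np.cos(1.115),C[1]-85*np.sin(1.115),43]))
E
```

```text
lug mean [ 447.31932245 -275.10785195] r 101.5618993896136 ang -2.0395232471652935 axis -2.038329497769136
marks mid [ 493.9210087 -184.7647789] 167.64675221871235 yaw 1.1273768359981746 near r 83.05852759261633 yaw near 1.1265320965557124 far 1.1282062985573458
ears yaw 1.1214204014615694
mark scene px (np.float64(314.5002359939575), np.float64(186.1903765384261))
```

```bash
python3 - <<'E'
from h import *
t=ctrl.get_image("top");C=np.array([493.2,-184.5]);im=cv2.imread("pics/top0.png").astype(float)
g=im.min(2)
# low-blue-saturation brightness sampled along the shoulder circle at the marks' radius, image before turning
for r,z in((84,43),(86,41),(86,36)):
    a=np.arange(0.9,1.36,.02);u=np.array([proj(t,[C[0]-r*np.cos(x),C[1]-r*np.sin(x),z]) for x in a],np.float32)
    s=cv2.remap(g.astype(np.float32),u[:,:1],u[:,1:],1).ravel();w=np.clip(s-np.percentile(s,60),0,None);print(r,np.round(s).astype(int).tolist(),"yaw",(w*a).sum()/w.sum())
E
```

```text
84 [102, 104, 105, 109, 111, 113, 117, 120, 126, 131, 138, 143, 144, 146, 144, 140, 133, 128, 124, 123, 123, 126, 127, 129] yaw 1.1562705248669265
86 [73, 75, 78, 79, 81, 85, 89, 92, 98, 105, 113, 118, 122, 123, 119, 113, 108, 101, 97, 97, 97, 98, 97, 99] yaw 1.1533138795511275
86 [80, 82, 83, 88, 89, 92, 97, 100, 106, 112, 119, 126, 130, 131, 131, 126, 119, 114, 109, 108, 108, 110, 110, 111] yaw 1.161700157624216
```

```bash
python3 - <<'E'
from h import *
t=ctrl.get_image("top");s=ctrl.get_image("scene");C=np.array([493.4,-184.6])
for n,i,b in(("top",t,(262,165,335,225)),("scene",s,(255,145,330,220))):
    H=hsv(i).astype(int)
    for q in blobs(i,[20,85,90],[36,255,255],b,2)[0]:
        for z in(43,35):
            p=onz(i,q[1],q[2],z)[:2]-C;print(n,q,z,"r",round(np.hypot(*p),1),"yaw",round((np.arctan2(p[1],p[0])-np.pi/2+np.pi/2)%np.pi-np.pi/2,3))
# scene: near yellow mark predicted column for yaws, and lug top edge column/row for angles
for y in(1.10,1.13,1.16):
    a=y+np.pi/2;print("pred yellow px",y,np.round([proj(s,[C[0]+85*np.cos(a),C[1]+85*np.sin(a),z]) for z in(43,25)],2).tolist())
E
```

```text
top (24, np.float64(306.25), np.float64(177.79)) 43 r 63.2 yaw 1.076
top (24, np.float64(306.25), np.float64(177.79)) 35 r 64.5 yaw 1.07
top (12, np.float64(286.33), np.float64(215.75)) 43 r 84.5 yaw 1.121
top (12, np.float64(286.33), np.float64(215.75)) 35 r 84.2 yaw 1.127
top (8, np.float64(289.88), np.float64(209.25)) 43 r 59.2 yaw 1.137
top (8, np.float64(289.88), np.float64(209.25)) 35 r 58.7 yaw 1.145
scene (10, np.float64(296.5), np.float64(205.0)) 43 r 86.4 yaw 1.089
scene (10, np.float64(296.5), np.float64(205.0)) 35 r 79.6 yaw 1.109
scene (9, np.float64(287.56), np.float64(172.33)) 43 r 88.8 yaw 1.18
scene (9, np.float64(287.56), np.float64(172.33)) 35 r 96.6 yaw 1.157
pred yellow px 1.1 [[296.69, 204.7], [296.39, 207.83]]
pred yellow px 1.13 [[297.36, 204.63], [297.05, 207.77]]
pred yellow px 1.16 [[298.03, 204.55], [297.72, 207.69]]
```

The yaw estimates average about 1.12, which puts the lug within about 1° of the mark. The lid is seated and the gripper is clear, so I hand the job in.

```bash
python3 -c "
from cell import ctrl
print(ctrl.finish_job())"
```

```text
the job is handed in; nothing more can be done
None
```

The lid is seated level on the canister with its ears at the yellow marks, the collar is turned to within about 1° of the locked mark by my measurement, and the job is handed in at about 15 s with the robot clear; no verdict was returned.

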